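# Power up the garage saw in the right order

## Task

Get the saw running: first push down the raised end of the rocker on the socket strip until it has tipped fully over, next press the square key of the dust extractor's handset fully in so that it stays in, and last press the flat round start button of the saw's switch box fully in, hold it for a good second and let go. Press the handset where it lies, without lifting, tipping or shoving it, do not press the mushroom-headed stop button, and leave the other things on the table where they stand.

Things in the scene. Friction and masses are not known exactly. Their poses are not given: they have to be found in the camera images.
- strip: black socket strip fixed to the table, 200 (x) x 70 (y) x 40 high (the strip, the handset and the switch box swap places); origin under its centre, x along its length, z up; the rocker is near its -x end, two round sockets towards +x
- rocker (a joint): grey paddle rocker on the strip, 60 (along the strip's x) x 30 mm, pivot 60 mm from the strip's centre towards its -x and 45 mm above the table; two flat 30 mm halves with a shallow V between them. 0 = off: the +x half slopes up and away from the pivot at 0.4 rad, the -x half is level. 0.4 = fully over: the +x half is level (its top 5 mm above the strip) and the -x half is up. It stays where it is left; about 3 N on the raised end tips it
- rocker_high_end (a point): point on the top of the rocker's +x half (raised at the start), 22 mm from the pivot; it moves with the rocker, about 8.5 mm down when tipped over, and lies 40 mm from the strip's centre towards -x
- handset: dust extractor's black handset lying loose on the table, 140 (x) x 56 (y) x 24 high, 0.2 to 0.4 kg; origin under its centre, x along its length, z up
- key (a joint): square grey key on the handset, 26 x 26 mm, 30 mm from its centre towards its -x. 0 = out (top 9 mm above the handset), 0.006 m = fully in; it moves straight down with about 3 N and stays in where it is left
- key_top (a point): centre of the square key's top; 33 mm above the table when out
- sawbox: saw's grey switch box fixed to the table, 160 (x) x 85 (y) x 55 high; origin under its centre, x along its length, z up; start button towards -x, stop button towards +x
- start (a joint): flat round black start button, 28 mm dia, 42 mm from the box's centre towards its -x. 0 = out (top 9 mm above the box), 0.006 m = fully in; moves straight down, spring return, about 5 N to bottom it
- start_top (a point): centre of the start button's top; 64 mm above the table when out
- stop (a joint): black mushroom stop button, head 40 mm dia, 40 mm from the box's centre towards its +x, top 25 mm above the box; 0 = out, 0.006 m = pressed. Not to be pressed
- socket: bystander: steel deep socket standing upright, 30 dia x 60 high mm; origin under its centre
- wax_tin: bystander: yellow wax tin, 80 dia x 42 high mm; origin under its centre
- oil_filter: bystander: blue oil filter can, 68 dia x 84 high mm; origin under its centre
- nozzle: bystander: brass hose nozzle standing upright, 44 dia x 85 high mm; origin under its centre
- tub: bystander: white plastic tub, 104 dia x 54 high mm; origin under its centre
- plane: bystander: hand plane with wooden grips, 200 x 52 x 85 high mm; origin under its centre
- strap_wrench: bystander: strap wrench lying flat, steel hoop 94 dia x 22 high, its handle running along its y and ending 195 from the centre of the hoop, in mm; origin under its hoop's centre
Not all that is in view belongs to the job. What is shaped like the sawbox but purple is not meant. Leave any green look-alike of the strip alone.

How it is judged:
By the outcome, as a careful person would: the job done as asked, in the order asked, and still so for the second after the job is handed in, with the robot touching nothing.
It also fails if it takes over 48 s, if anything falls off the work surface, if the arm or the gripper's body presses on something with over 40 N, if the wrist force passes 120 N, or if a joint passes its speed limit or range.

## Robot

A 7-joint arm with a two-finger parallel gripper is mounted at the origin on the work surface. World frame = base frame: x ahead of the robot, y to its left, z up, the work surface at z = 0. Lengths are in mm, angles in rad, forces in N, time in s.
With the tool pointing down it reaches from about 375 to 925 mm from the base axis. Payload 3.1 kg.
Tool frame: the origin (TCP) lies between the finger pads; the fingertips stand 14 mm ahead of it and the grasp point (between the pads) lies 5 mm behind it; z points along the fingers, x is the direction in which the jaws open and shut, and the axes are right-handed (so a half turn about z gives the same grasp; the last joint's range is limited). The gripper opens to 85 mm and grips with 20 to 120 N. Pads are 22 mm wide; open, the fingers measure 114 mm over their backs; the gripper's body (76 mm by 85 mm) begins 54 mm behind the grasp point. The pads swing forward as they close: fully open they stand 13 mm farther back than shut.
Start: joints at [1.057, 0.383, 0.044, 1.598, -0.018, 1.161, -0.05], TCP at [262.568, -594.61, 245.269] pointing down, gripper open.
Joint ranges: [-2.61, 2.61], [-0.41, 2.15], [-1.48, 1.57], [0, 2.5], [-1.57, 4.71], [0.05, 1.97], [-2.85, 2.85]. Speed limits (rad/s): [2.79, 2.79, 3.14, 3.14, 3.14, 3.14, 3.14].

## Interface

Orientations are given as a unit quaternion [w, x, y, z].
In Python, from rig import r gives the robot as it stands.
- The arm moves only by the shell command python3 -m pendant 'ROWS'. ROWS is JSON, a list of rows, each a list of 5 numbers: the closure in counts, from 0 (fully open) to 255 (shut), then the shift along the world's x, y, z in mm, then the turn about the world's z in rad. In form: [[jaw, x, y, z, twist], ...]. A call has exactly 5 rows; each row is the pose to reach, as a shift and turn from the pose measured when the call began; what a row does not reach only later rows make up. A row lasts 1/10 s, in which the tool goes at most 50 mm and 8.59 degrees, less where a joint would pass 70% of its speed; a pose out of reach is approached as far as the arm can. A call with a gripper value outside its range is refused whole. The fingers move at their own pace and stop on an object; the grip force is fixed at half the most. Time passes only in rows, so rows that repeat a pose let the fingers close, or fill a call up. It gives the time, the measured TCP pose, the force and the opening at its end, in the units of the state.
- r.get_state(): the state, without advancing time (a new reading comes with each control period).
- r.grab_frame(name): name is "side" or "top"; returns a dict with "pixels" (384x512x3 uint8, red, green, blue), "fovy" (degrees; the focal length in pixels is half the picture's height over the tangent of half this angle, whatever the lens; pixels are square), "cx", "cy" (the principal point, pixels), "camera_from_world" (4x4, takes a point from world to camera coordinates). Camera axes: x right, y up, looking along -z (the intrinsics and any distortion apply to the point x, -y, -z); pixel columns grow to the right and rows downward; lengths in mm; the calibration is good to about 2 mm. A picture is of the moment at which its call begins. There is no depth.
- r.hand_in(): hands the job in, once; it reports no verdict.
The state is a dict: "time_s": time; "joint_pos": joint angles; "dq": joint speeds; "tau": joint torques, N m; "position": TCP position; "eef_rot": TCP orientation; "ft_force": force on the tool from outside, world axes, zero at the start; "ft_torque": the same for the moment, N m; "finger_gap": opening from 0.0 (shut) to 1.0 (fully open).
Only numpy, scipy, OpenCV 4.12 (cv2) and the standard library are available. Lean on these libraries where they do the work, as an engineer would, in place of code of your own. Each camera call takes 0.05 s, during which the arm holds its last target. There are 200 camera calls.

## Working session

There is one attempt and no reset: what is moved stays moved. The work goes in short steps, Python scripts to look and compute and a shell command to move; the robot and the scene stay as the last step left them, time stands still between calls to the robot, and variables do not carry over. Pictures are saved under pics/ and viewed, about 8 in all and at most 12, crops included, and the job is handed in when it is done.

```bash
ls; mkdir -p pics
cat > h.py <<'E'
import numpy as np, cv2
from rig import r
def grab(n):
    f=r.grab_frame(n); np.savez(f'{n}.npz',**{k:np.array(v) for k,v in f.items()}); return f
def load(n): return dict(np.load(f'{n}.npz',allow_pickle=True))
def K(f):
    h=f['pixels'].shape[0]; F=h/2/np.tan(np.radians(float(f['fovy']))/2)
    return np.array([[F,0,float(f['cx'])],[0,F,float(f['cy'])],[0,0,1]])
def onplane(f,uv,z):
    T=np.array(f['camera_from_world']); D=np.array(f['dist']) if 'dist' in f else None
    p=cv2.undistortPoints(np.array(uv,float).reshape(-1,1,2),K(f),D).reshape(-1,2)
    d=np.c_[p[:,0],-p[:,1],-np.ones(len(p))]@T[:3,:3]; c=-T[:3,:3].T@T[:3,3]
    return c+d*((z-c[2])/d[:,2])[:,None]
def proj(f,P):
    T=np.array(f['camera_from_world']); q=np.array(P,float).reshape(-1,3)@T[:3,:3].T+T[:3,3]
    q=q*[1,-1,-1]; q=q@K(f).T; return q[:,:2]/q[:,2:]
E
python3 - <<'E'
from h import *
for n in('top','side'):
    f=grab(n); print({k:v for k,v in f.items() if k!='pixels'})
    cv2.imwrite(f'pics/{n}0.png',f['pixels'][:,:,::-1])
print(r.get_state())
E
```

```text
pics
{'fovy': 44.35323791810553, 'cx': 257.80496894960976, 'cy': 197.505654563878, 'camera_from_world': array([[ 1.85096711e-02, -9.99729560e-01,  1.40783315e-02,
        -2.54895277e+01],
       [ 9.93191866e-01,  2.00046864e-02,  1.14759448e-01,
        -5.55611607e+02],
       [-1.15010045e-01,  1.18583247e-02,  9.93293547e-01,
        -1.26515252e+03],
       [ 0.00000000e+00,  0.00000000e+00,  0.00000000e+00,
         1.00000000e+00]])}
{'fovy': 48.07285233806149, 'cx': 242.95332379429692, 'cy': 193.57421262055047, 'camera_from_world': array([[-9.15153797e-01, -4.02607384e-01, -2.00205425e-02,
         4.82462382e+02],
       [ 2.68057461e-01, -6.44903140e-01,  7.15713027e-01,
        -2.05335590e+02],
       [-3.01062660e-01,  6.49620839e-01,  6.98107471e-01,
        -1.18988466e+03],
       [ 0.00000000e+00,  0.00000000e+00,  0.00000000e+00,
         1.00000000e+00]])}
{'time_s': 0.1, 'joint_pos': array([ 1.05718208,  0.38375069,  0.04385653,  1.59944201, -0.01791881,
        1.16123502, -0.04991306]), 'dq': array([ 2.58125041e-05, -2.19380053e-03,  1.50536853e-03, -5.05673800e-03,
       -3.22044604e-04,  1.69770167e-03, -8.18429600e-04]), 'tau': array([ 2.07792989e-03, -4.34730148e+01,  1.02886140e+00, -2.50457275e+01,
        1.07936177e-02,  5.44263297e-03,  2.44750204e-06]), 'position': array([ 262.2098135 , -593.84331056,  244.00310027]), 'eef_rot': array([-6.16417776e-04,  8.37845394e-01, -5.45906224e-01, -1.05416608e-03]), 'ft_force': array([ 0.05789995,  0.00416386, -0.34521758]), 'ft_torque': array([-0.0545224 , -0.01109682, -0.01164543]), 'finger_gap': 1.0001655037436947}
```

View pics/top0.png

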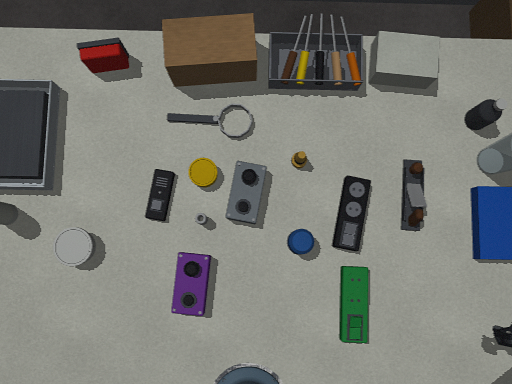

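View pics/side0.png

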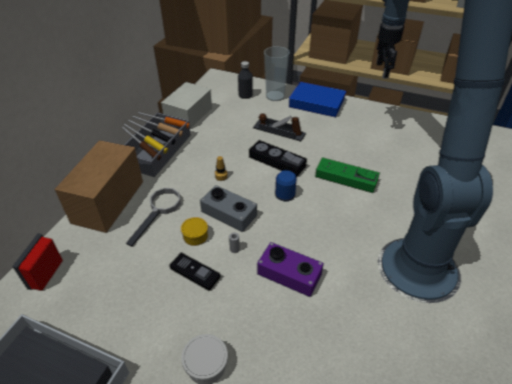

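The top view shows these candidates:
- **Strip:** black at (351,213); the green look-alike is at (354,304).
- **Sawbox:** grey at (246,193); the purple look-alike is at (192,284).
- **Handset:** black at (160,195).

By the description I choose the black strip, the grey box and the black handset. Next is one close crop to check that choice.

Run:
```python
from h import *
f=load('top'); im=f['pixels'][:,:,::-1]
c=[im[150:260,x:x+70] for x in (125,212,317)]
o=np.hstack([cv2.resize(a,None,fx=3.7,fy=3.7,interpolation=cv2.INTER_CUBIC) for a in c])
cv2.imwrite('pics/crop0.png',o);print(o.shape)
```

```text
(407, 777, 3)
```

View pics/crop0.png

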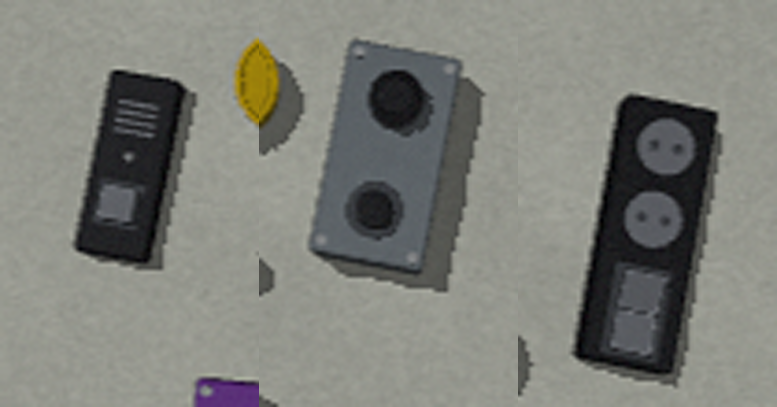

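The crop confirms the choice. The handset's key is near (157,205), the sawbox's start button near (244,206) with the mushroom at (249,176), and the rocker near (349,234) with its raised half upward (+x). Now I measure and cross-check against the side view.

Run:
```python
from h import *
f=load('top'); s=load('side'); im=f['pixels']; g=cv2.cvtColor(im,cv2.COLOR_RGB2GRAY)
def blob(name,win,cond,z,img=g,fr=f):
    x0,y0,x1,y1=win; m=cond(img[y0:y1,x0:x1]).astype(np.uint8)
    n,l,st,c=cv2.connectedComponentsWithStats(m); i=1+np.argmax(st[1:,4])
    pts=cv2.findContours((l==i).astype(np.uint8),cv2.RETR_EXTERNAL,cv2.CHAIN_APPROX_NONE)[0][0].reshape(-1,2)+[x0,y0]
    uv=c[i]+[x0,y0]; P=onplane(fr,[uv],z)[0]
    W=onplane(fr,pts,z)[:,:2].astype(np.float32); R=cv2.minAreaRect(W)
    print(name,uv.round(1),st[i,4],'P',P.round(1),'R',[np.round(v,2) for v in R]); return P
sat=lambda a:a.max(2).astype(int)-a.min(2)
hs=blob('handset',(140,160,180,225),lambda a:a<60,24)
key=blob('key',(150,197,164,212),lambda a:a>75,33)
st=blob('strip',(325,165,375,255),lambda a:a<60,40)
rk=blob('rockerboth',(341,219,359,247),lambda a:a>70,47)
blob('sock1',(349,180,366,198),lambda a:a>70,40)
blob('sock2',(344,200,362,217),lambda a:a>70,40)
blob('start',(233,196,254,217),lambda a:a<50,64)
blob('stop',(237,164,262,189),lambda a:a<45,80)
blob('box',(222,155,275,230),lambda a:(a[:,:,2].astype(int)-a[:,:,0]>8),55,img=im)
# side view
t=cv2.cvtColor(s['pixels'],cv2.COLOR_RGB2GRAY)
print('proj to side: key,start,stop,rocker',)
cv2.imwrite('pics/crop1.png',cv2.resize(s['pixels'][130:300,160:330,::-1],None,fx=3.5,fy=3.5,interpolation=cv2.INTER_CUBIC))
```

```text
handset [160.3 194.6] 863 P [559.6 254.9  24. ] R [array([559.49, 255.73]), array([ 56.83, 139.66]), np.float64(81.04)]
key [155.9 204.4] 77 P [531.2 264.1  33. ] R [array([531.33, 264.01]), array([23.84, 23.64]), np.float64(79.8)]
strip [350.7 213.1] 1311 P [ 517.3 -269.4   40. ] R [array([ 518.26, -271.45]), array([ 73.38, 200.01]), np.float64(79.68)]
rockerboth [349. 234.] 231 P [ 459.8 -263.1   47. ] R [array([ 460.16, -263.63]), array([31.4 , 58.44]), np.float64(77.81)]
sock1 [356.6 189.3] 166 P [ 583.4 -286.    40. ] R [array([ 584.18, -287.02]), array([38.86, 38.84]), np.float64(1.16)]
sock2 [353.  208.8] 170 P [ 529.2 -275.8   40. ] R [array([ 528.77, -275.84]), array([38.46, 38.74]), np.float64(89.83)]
start [242.7 206.2] 96 P [528.   25.8  64. ] R [array([528.62,  24.88]), array([26.92, 26.8 ]), np.float64(1.15)]
stop [248.9 176.6] 184 P [606.1  10.7  80. ] R [array([606.37,  10.32]), array([40.45, 37.32]), np.float64(1.2)]
box [245.5 192.2] 1210 P [567.1  19.   55. ] R [array([569.33,  18.12]), array([ 80.6 , 157.17]), np.float64(80.22)]
proj to side: key,start,stop,rocker
```

View pics/crop1.png

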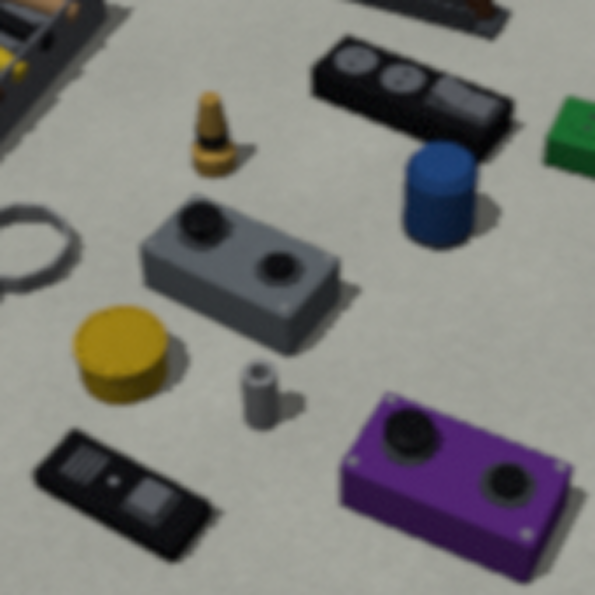

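Sizes agree with those given: sockets 55 apart, start to stop about 80, key 30 from the handset's centre. Next I triangulate against the side view by projecting the top-view points into it.

```bash
python3 - <<'E'
from h import *
s=load('side')
for n,P,q in [('key',(531.2,264.1,33),(150,500)),('start',(528.3,25.4,64),(279,265)),('stop',(606.2,10.5,80),(203,220)),('sock1',(583.6,-286.3,40),(355,59)),('sock2',(529,-275.8,40),(403,79)),('rocker',(460,-263.3,47),(468,98))]:
    uv=np.array(q)/3.5+[160,130]-.36
    print(n,proj(s,P)[0].round(1),uv.round(1),'side on plane',onplane(s,[uv],P[2])[0].round(1))
print(r.get_state()['position'])
E
python3 -m pendant '[[255,50,80,-20,-0.15],[255,90,130,-40,-0.3],[255,130,180,-60,-0.45],[255,170,230,-80,-0.6],[255,200,280,-100,-0.6]]'
```

```text
key [201.7 271.7] [202.5 272.5] side on plane [528.1 265.6  33. ]
start [238.8 205. ] [239.4 205.4] side on plane [526.1  25.9  64. ]
stop [217.3 191.1] [217.6 192.5] side on plane [602.4  15.7  80. ]
sock1 [260.7 147.1] [261.1 146.5] side on plane [ 583.8 -290.1   40. ]
sock2 [274.1 152.6] [274.8 152.2] side on plane [ 527.5 -278.5   40. ]
rocker [291.8 157.9] [293.4 157.6] side on plane [ 455.8 -266.7   47. ]
[ 262.2098135  -593.84331056  244.00310027]
time_s: 0.6
position: [400.1, -401.4, 178.0]
eef_rot: [0.001, -0.638, 0.77, 0.001]
ft_force: [1.1, -0.0, 0.0]
finger_gap: 0.151
```

The two views agree within about 4 mm. I'll go above the rocker's raised end at about (483,-268).

```bash
python3 -m pendant '[[255,30,45,-20,0],[255,60,90,-45,0],[255,83,133,-70,0],[255,83,133,-78,0],[255,83,133,-78,0]]'
python3 - <<'E'
from h import *
f=grab('top');p=r.get_state()['position'];g=grab('side')
o=np.hstack([cv2.resize(a['pixels'][v:v+100,u:u+100,::-1],None,fx=4,fy=4,interpolation=cv2.INTER_CUBIC) for a,u,v in((f,300,160),(g,235,90))])
cv2.imwrite('pics/a.png',o);print(p,proj(f,p-[0,0,14]),proj(g,p-[0,0,14]))
E
```

```text
time_s: 1.1
position: [483.1, -261.6, 96.7]
eef_rot: [0.001, -0.641, 0.767, 0.005]
ft_force: [-0.1, -0.1, -0.9]
finger_gap: 0.0
[ 482.55825687 -265.43328891   98.16731676] [[352.75165161 224.84755738]] [[286.34343793 147.38850132]]
```

View pics/a.png

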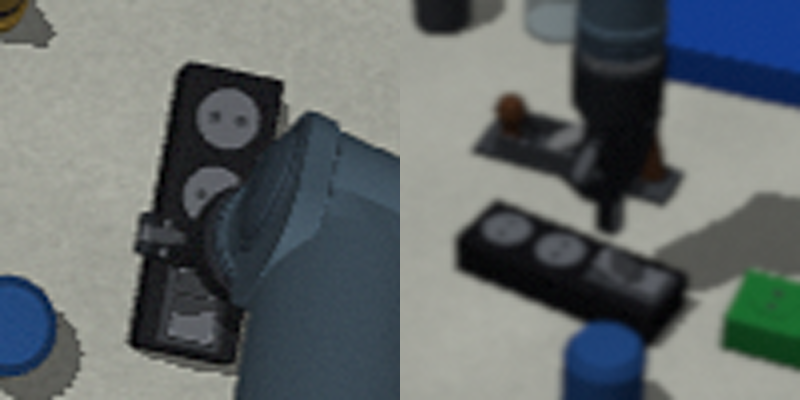

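The side crop puts the fingertip at (287,147), matching the projected tip, and it sits above the rocker's raised half. I'll lower it gently.

```bash
python3 -m pendant '[[255,0,-2,-22,0],[255,0,-2,-30,0],[255,0,-2,-34,0],[255,0,-2,-38,0],[255,0,-2,-40,0]]'
```

```text
time_s: 1.7
position: [482.7, -272.2, 60.2]
eef_rot: [0.0, -0.638, 0.77, 0.0]
ft_force: [-1.0, -3.1, 2.6]
finger_gap: -0.001
```

```bash
python3 -m pendant '[[255,0,0,0,0],[255,0,0,0,0],[255,0,0,0,0],[255,0,0,0,0],[255,0,0,0,0]]'
```

```text
time_s: 2.2
position: [482.7, -271.7, 60.1]
eef_rot: [0.0, -0.638, 0.77, 0.0]
ft_force: [0.4, 0.5, -0.1]
finger_gap: -0.005
```

```bash
python3 -m pendant '[[255,0,2,-1,0],[255,0,2,-2,0],[255,0,2,-3,0],[255,0,2,-4,0],[255,0,2,-4,0]]'
```

```text
time_s: 2.7
position: [483.1, -270.3, 58.9]
eef_rot: [-0.0, -0.638, 0.77, 0.0]
ft_force: [-5.6, 1.3, 16.1]
finger_gap: -0.001
```

16 N with the tip at z≈45 means the rocker is level. I'll lift, then verify.

```bash
python3 -m pendant '[[255,0,0,30,0],[255,0,0,80,0],[255,0,30,110,0],[255,5,80,110,0],[255,10,130,110,0]]'; python3 -m pendant '[[255,5,50,0,0],[255,10,100,0,0],[255,15,150,0,0],[255,20,200,0,0],[255,25,250,0,0]]';  python3 - <<'E'
from h import *
f=grab('top');g=grab('side')
o=np.hstack([cv2.resize(a['pixels'][v:v+100,u:u+100,::-1],None,fx=4,fy=4,interpolation=cv2.INTER_CUBIC) for a,u,v in((f,300,165),(g,230,110))])
cv2.imwrite('pics/b.png',o);print(r.get_state()['position'])
E
```

```text
time_s: 3.2
position: [494.1, -140.3, 170.8]
eef_rot: [0.001, -0.636, 0.771, -0.001]
ft_force: [0.8, 0.9, -0.9]
finger_gap: 0.003
time_s: 3.7
position: [518.4, 110.0, 170.8]
eef_rot: [0.001, -0.636, 0.771, -0.001]
ft_force: [0.5, -0.3, -0.1]
finger_gap: -0.0
[518.11620693 118.90711206 171.44756979]
```

View pics/b.png

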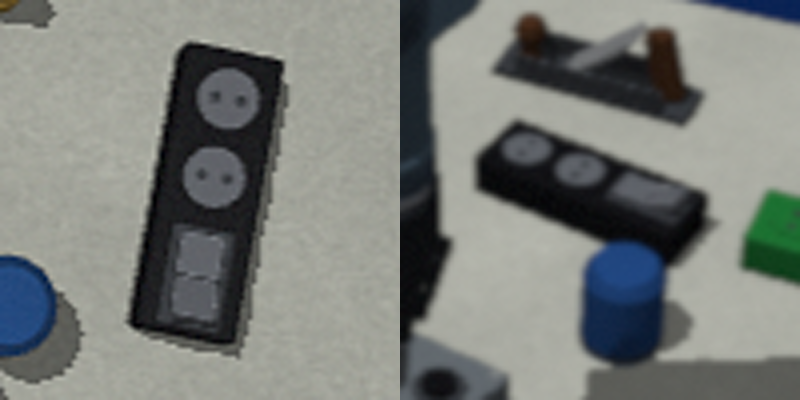

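The rocker now has its -x end raised (side crop, about (680,190)) and its +x half level. On to the handset key.

```bash
python3 -m pendant '[[255,4,50,0,0],[255,8,100,-30,0],[255,12,146,-70,0],[255,12,146,-100,0],[255,12,146,-100,0]]'
python3 - <<'E'
from h import *
f=grab('top');g=grab('side');p=r.get_state()['position']
o=np.hstack([cv2.resize(a['pixels'][v:v+100,u:u+100,::-1],None,fx=4,fy=4,interpolation=cv2.INTER_CUBIC) for a,u,v in((f,110,150),(g,150,220))])
cv2.imwrite('pics/c.png',o);print(p,proj(g,p-[0,0,14]))
E
```

```text
time_s: 4.3
position: [523.3, 267.7, 64.2]
eef_rot: [-0.002, -0.645, 0.764, 0.004]
ft_force: [-0.8, -1.0, -0.5]
finger_gap: -0.003
[528.14421668 264.62776298  69.2892023 ] [[201.91479006 267.2608414 ]]
```

View pics/c.png

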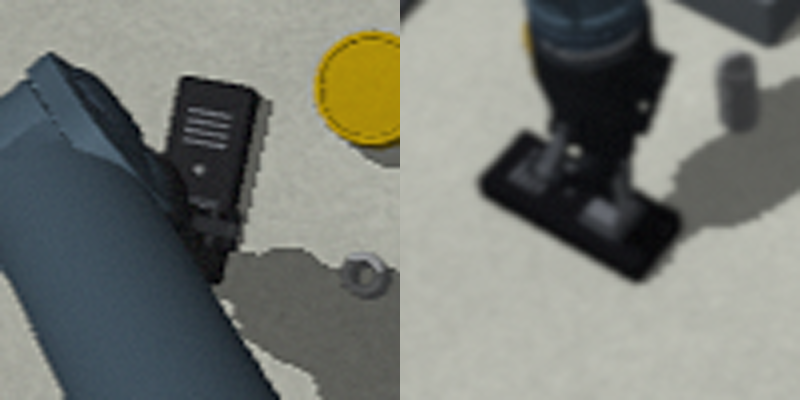

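The tip is over the key. I'll descend in small steps.

```bash
python3 -m pendant '[[255,1,0,-8,0],[255,1,0,-14,0],[255,1,0,-17,0],[255,1,0,-18,0],[255,1,0,-18,0]]'
```

```text
time_s: 4.9
position: [529.5, 264.2, 51.8]
eef_rot: [0.002, -0.642, 0.766, 0.001]
ft_force: [0.3, -0.7, 0.1]
finger_gap: -0.004
```

```bash
python3 -m pendant '[[255,0,0,-2,0],[255,0,0,-4,0],[255,0,0,-6,0],[255,0,0,-7,0],[255,0,0,-8,0]]'
```

```text
time_s: 5.4
position: [529.8, 264.3, 44.1]
eef_rot: [0.002, -0.642, 0.766, 0.001]
ft_force: [-0.3, -0.7, 2.5]
finger_gap: -0.003
```

```bash
python3 -m pendant '[[255,0,0,-1,0],[255,0,0,-2,0],[255,0,0,-3,0],[255,0,0,-4,0],[255,0,0,-5,0]]'
```

```text
time_s: 5.9
position: [529.9, 264.3, 41.0]
eef_rot: [0.001, -0.642, 0.767, 0.001]
ft_force: [-5.3, -3.7, 18.7]
finger_gap: -0.002
```

18.7 N at tip z=27 means the key is bottomed. I'll lift straight up, then move towards the sawbox.

```bash
python3 -m pendant '[[255,0,0,10,0],[255,0,0,40,0],[255,0,0,90,0],[255,0,-40,100,0],[255,0,-85,100,0]]'; python3 -m pendant '[[255,-1,-45,0,0],[255,-2,-90,0,0],[255,-2,-130,0,0],[255,-2,-150,0,0],[255,-2,-153,0,0]]'
python3 - <<'E'
from h import *
f=grab('top');g=grab('side');p=r.get_state()['position']
o=np.hstack([cv2.resize(a['pixels'][v:v+100,u:u+100,::-1],None,fx=4,fy=4,interpolation=cv2.INTER_CUBIC) for a,u,v in((f,110,150),(g,160,190))])
cv2.imwrite('pics/d.png',o);print(p,proj(g,p-[0,0,14]))
gr=cv2.cvtColor(f['pixels'],cv2.COLOR_RGB2GRAY)
for n,w,c in(('handset',(140,160,180,225),gr<60),('key',(150,197,164,213),gr>75)):
    m=np.zeros(gr.shape,np.uint8);x,y,X,Y=w;m[y:Y,x:X]=c[y:Y,x:X]
    k,l,st,ce=cv2.connectedComponentsWithStats(m);i=1+np.argmax(st[1:,4]);print(n,st[i,4],ce[i],onplane(f,[ce[i]],24 if n=='handset' else 27))
E
```

```text
time_s: 6.4
position: [532.1, 182.8, 144.8]
eef_rot: [0.006, -0.645, 0.765, 0.0]
ft_force: [0.9, -0.5, -0.5]
finger_gap: 0.002
time_s: 6.9
position: [529.9, 25.3, 144.4]
eef_rot: [0.005, -0.642, 0.767, -0.0]
ft_force: [0.2, 0.4, 0.1]
finger_gap: 0.004
[530.05887289  30.02215634 144.66212419] [[236.93198189 189.78409723]]
handset 822 [160.21532847 194.32238443] [[560.37138513 255.1944022   24.        ]]
key 85 [156.49411765 204.55294118] [[531.46283721 263.61811139  27.        ]]
```

View pics/d.png

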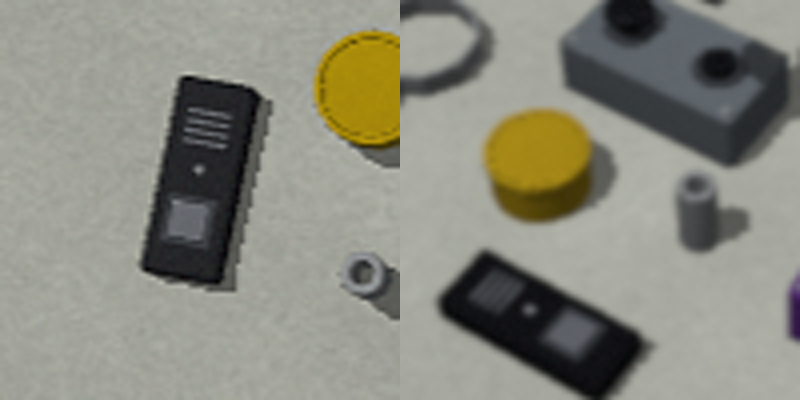

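The handset hasn't moved (under 1 mm) and the key sits lower. Now the start button at (528,25.5).

```bash
python3 -m pendant '[[255,-2,-4.5,-20,0],[255,-2,-4.5,-40,0],[255,-2,-4.5,-54,0],[255,-2,-4.5,-58,0],[255,-2,-4.5,-58,0]]'; python3 -c "
from rig import r;s=r.get_state();print(s['position'],s['ft_force'])"
```

```text
time_s: 7.5
position: [527.6, 27.0, 86.0]
eef_rot: [0.006, -0.645, 0.764, 0.001]
ft_force: [1.1, 0.4, 0.7]
finger_gap: -0.005
[527.59950525  27.02084642  86.00317881] [1.07734599 0.3904422  0.6870896 ]
```

```bash
python3 -m pendant '[[255,0,-1,-4,0],[255,0,-1,-8,0],[255,0,-1,-12,0],[255,0,-1,-15,0],[255,0,-1,-17,0]]'
```

```text
time_s: 8.0
position: [528.6, 26.4, 71.7]
eef_rot: [0.006, -0.645, 0.764, 0.001]
ft_force: [-7.0, -0.9, 28.3]
finger_gap: 0.0
```

```bash
for i in 1 ; do python3 -m pendant '[[255,0,0,-2.5,0],[255,0,0,-2.5,0],[255,0,0,-2.5,0],[255,0,0,-2.5,0],[255,0,0,-2.5,0]]'; done; python3 -m pendant '[[255,0,0,-2.5,0],[255,0,0,-2.5,0],[255,0,0,-2.5,0],[255,0,0,-2.5,0],[255,0,0,-2.5,0]]'; python3 -m pendant '[[255,0,0,-2.5,0],[255,0,0,-2.5,0],[255,0,0,-2.5,0],[255,0,0,-2.5,0],[255,0,0,-2.5,0]]'
```

```text
time_s: 8.5
position: [528.6, 26.4, 71.9]
eef_rot: [0.005, -0.645, 0.764, 0.001]
ft_force: [-6.9, -0.0, 18.8]
finger_gap: -0.001
time_s: 9.0
position: [528.7, 26.4, 71.9]
eef_rot: [0.004, -0.645, 0.764, 0.001]
ft_force: [-6.0, 0.8, 17.4]
finger_gap: -0.001
time_s: 9.5
position: [528.7, 26.4, 71.9]
eef_rot: [0.004, -0.645, 0.764, 0.001]
ft_force: [-5.2, 0.7, 16.5]
finger_gap: 0.003
```

It was held bottomed for 1.5 s (17–28 N, tip z≈58). Now I let go, lift clear and take a final look.

```bash
python3 -m pendant '[[255,0,0,20,0],[255,0,0,60,0],[255,0,0,110,0],[255,-30,0,150,0],[255,-70,0,180,0]]'; python3 -m pendant '[[255,-10,-20,20,0],[255,-20,-40,20,0],[255,-20,-60,20,0],[255,-20,-60,20,0],[255,-20,-60,20,0]]'
python3 - <<'E'
from h import *
f0=load('top')
f=grab('top');g=grab('side')
o=np.hstack([f['pixels'][:,100:450],g['pixels'][:,100:450]])[:,:,::-1]
cv2.imwrite('pics/e.png',o);s=r.get_state();print(s['position'],s['ft_force'])
E
```

```text
time_s: 10.0
position: [460.6, 26.6, 255.2]
eef_rot: [0.006, -0.644, 0.765, -0.001]
ft_force: [0.4, -0.1, 0.4]
finger_gap: 0.002
time_s: 10.5
position: [440.3, -33.4, 275.0]
eef_rot: [0.006, -0.644, 0.765, -0.0]
ft_force: [-0.5, 0.2, -0.2]
finger_gap: -0.003
[440.54127346 -32.31504271 274.91280171] [-0.12177713 -0.10910869 -0.79038322]
```

View pics/e.png

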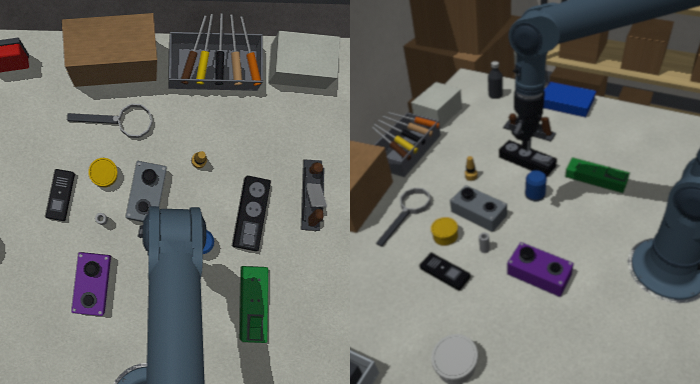

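Everything stands where it was, with the arm clear and the start button back out. The rocker and key show as they were left. Handing in.

```bash
python3 -c "
from rig import r;print(r.hand_in())"
```

```text
the job is handed in; nothing more can be done
None
```

All three presses were done in the order asked, and the job was handed in at about 10.6 s of robot time. Each was made with the gripper shut.

| Step | Force at the end | Tip height | Expected height |
|---|---|---|---|
| Rocker's raised end on the black strip | 16 N | about 45 mm | 45 mm (level) |
| Square key on the handset | 19 N | 27 mm | 27 mm (fully in) |
| Start button on the grey box, held 1.5 s, then released | 17–28 N | about 58 mm | 58 mm (fully in) |

- **Rocker:** a picture after the press shows its -x end up and its +x half level.
- **Handset:** it shifted by less than 1 mm in the pictures, within measuring error. The key stayed in.
- **Final view:** the arm was clear and the wrist force under 1 N. The other things looked undisturbed, judged by eye; the arm partly hid the oil filter and start button from the top camera. The stop button and the purple and green look-alikes were not touched.
- **Disagreement:** the two cameras differed by up to 4–5 mm in position. I averaged them for the rocker and key and kept close to the top view for the start button; the contact heights matched.

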